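Level the paint scale's pan by touch

ROBOT

A 7-joint arm with a two-finger parallel gripper is mounted at the origin on the work surface. World frame = base frame: x ahead of the robot, y to its left, z up, the work surface at z = 0. Lengths are in m, angles in rad, forces in N, time in s.
With the tool pointing down it reaches from about 0.425 to 0.925 m from the base axis. Payload 6.8 kg.
Tool frame: the origin (TCP) lies midway between the tips of the shut fingers; the grasp point (between the pads) lies r.grip_point_offset behind it (r.grip_point_offset is the distance from the TCP to the grasp point, in m); z points along the fingers, y is the direction in which the jaws open and shut (so a half turn about z gives the same grasp; the last joint's range is limited). The gripper opens to 85 mm and grips with 20 to 120 N. Pads are 22 mm wide; open, the fingers measure 114 mm over their backs; the gripper's body (76 mm by 85 mm) begins 54 mm behind the grasp point. The pads swing forward as they close: fully open they stand 13 mm farther back than shut.
Start: joints at [1.141, 0.477, 0.022, 1.555, -0.011, 1.109, -0.083], TCP at [0.213, -0.64, 0.231] pointing down, gripper open.
Joint ranges: [-2.96, 2.96], [-0.34, 2.1], [-1.41, 1.46], [0.24, 2.44], [-1.37, 4.51], [0.17, 1.92], [-2.96, 2.96]. Speed limits (rad/s): [2.39, 2.39, 3.14, 3.14, 3.14, 3.14, 3.14].

INTERFACE

Orientations are given as a rotation vector (axis times angle).
In Python, from bench import r gives the robot as it stands. The module is installed in compiled form; this text tells all that it offers.
- The arm moves only by the tool play_rows, never from a script. Its argument "deltas" is a list of rows, each a list of 3 entries, a list of its own where there are three numbers: the finger opening in mm, from 0 to 85.4, then the shift along the tool's x, y, z in mm, then the turn, a rotation vector about the tool's x, y, z in rad. A call has 1 to 8 rows; each row is the pose to reach, as a shift and turn from the pose measured when the call began, along the tool's axes at that moment; what a row does not reach only later rows make up. A row lasts 1/8 s, in which the tool goes at most 62.5 mm and 10.7 degrees, less where a joint would pass 70% of its speed; a pose out of reach is approached as far as the arm can. A call with a gripper value outside its range is refused whole. The fingers move at their own pace and stop on an object; "squeeze" is the grip in N (left out, the last holds). Time passes only in rows, so rows that repeat a pose let the fingers close. It gives the time, the measured TCP pose, the force and the opening at its end, in the units of the state.
- r.get_obs(): the state, without advancing time (a new reading comes with each control period).
- r.grab_frame(name): name is "scene" or "top"; returns (picture, depth): 480x640x3 uint8, red, green, blue; 480x640 float32, m along the optical axis (not along the pixel's ray), 0 where there is no reading.
- r.camera_model(name): a dict with "mtx" (3x3 intrinsics, pixels), "D" ([k1, k2, p1, p2, k3] as OpenCV has them; the pictures are not rectified), "rvec" (rotation vector, rad) and "tvec" (3), from world to camera coordinates, as OpenCV has them. Camera axes: x right, y down, z forward; pixel columns grow to the right and rows downward; lengths in m; the calibration is good to about 2 mm. A picture is of the moment at which its call begins. camera_model takes no time and is no camera call.
- r.hand_in(): hands the job in, once; it reports no verdict.
The state is a dict: "clock": time; "joints": joint angles; "qvel": joint speeds; "tau": joint torques, N m; "tcp_pos": TCP position; "orientation": TCP orientation; "contact_force": force on the tool from outside, world axes, zero at the start; "moment": the same for the moment, N m; "grip_width": finger opening in m.
Only numpy, scipy, OpenCV 4.12 (cv2) and the standard library are available. Lean on these libraries where they do the work, as an engineer would, in place of code of your own. Each camera call takes 0.05 s, during which the arm holds its last target. There are 200 camera calls.

TASK

The round pan of the paint-mixing scale has been knocked out of level. Take the probe from its stand, feel across the pan's face with its tip for the high side, and press that side down, gently and with nothing but the probe touching the pan, until the pan is level again. Then put the probe back upright and fully home in its stand, and leave everything else on the bench where it is.

Things in the scene. Friction and masses are not known exactly. Their poses are not given: they have to be found in the camera images.
- scale: The paint-mixing scale's fixed black square base, 200 x 200 mm, 42 mm high, on the bench; origin at the centre of its underside, z up. On a short post exactly above its centre sits the weighing pan: a flat round steel disc, 220 mm across, 8 mm thick, empty. The pan's own height and lean are not measured.
- scale_top (a point): Centre of the top of the scale's base, 42 mm above the bench, fixed to the base, below the pan. The centre of the pan's top face is straight above it, 24 to 44 mm higher (differs each time), and stays at its height. The pan tips about its centre in any direction and starts leaning 2 to 4 degrees in an unknown direction: at 85 mm out the high side is 3 to 6 mm above the centre.
- scale_axis (a point): Point of the base's upright centre line, 76 mm above the bench: the middle of the heights the pan's centre may have. The pan's seat is stiff and damped: 85 mm out it holds still under less than 1 N, then sinks slowly, about 1 mm/s for every 2 N; it stays where left, stops at 5 to 7 degrees. Pressing a side lowers it and raises the opposite one. Over 30 N from the probe damages it.
- scale_rim (a point): Point on the front edge of the base's top, on its -x side, 100 mm from the centre. Tells how level: the pan must end within 0.57 degrees, so that at 100 mm from its centre its face is nowhere more than 1 mm above or below its centre.
- probe_center (a point): Centre of the probe's handle. The probe stands upright in its stand: a black square handle 22 x 22 x 48 mm (z along it, up; x, y square to its flats), a steel collar 38 mm across and 5 mm thick from 24 mm below this point, then a 16 mm round rod with a rounded rubber tip ending 94 mm below this point. About 0.12 kg. Seated, this point is 29 mm above the stand's top.
- stand_hole0 (a point): Centre of the hole's mouth on the top face of the probe's stand: a fixed aluminium block 70 x 70 x 70 mm with a square hole 26 mm wide right through (z up; x, y along the sides). The probe's collar rests on this face, its rod in the hole with 5 mm play all round.
- tin_large: Bystander: closed paint tin, 108 mm across, 125 mm high; origin at the centre of its underside.
- tin_small: Bystander: closed paint tin, 84 mm across, 95 mm high; origin at the centre of its underside.
- beaker: Bystander: clear plastic mixing cup, 90 mm across, 110 mm high; origin at the centre of its underside.
- tape: Bystander: roll of masking tape lying flat, 100 mm across, 24 mm high; origin at the centre of its underside.
- bottle: Bystander: white bottle, 60 mm across, 160 mm high; origin at the centre of its underside.
- tin_lid: Bystander: loose tin lid lying flat, 72 mm across, 8 mm high; origin at the centre of its underside.
- mouse: Bystander: black computer mouse about 75 x 60 x 32 mm on a clipboard with a sheet of paper; origin at its underside.
Not all that is in view belongs to the job. What is shaped like the part that bears probe_center but green is not meant.

How it is judged:
By the outcome, as a careful person would: the job done as asked, in the order asked, and still so for the second after the job is handed in, with the robot touching nothing.
It also fails if it takes over 72 s, if anything falls off the work surface, if the arm or the gripper's body presses on something with over 40 N, if the wrist force passes 120 N, or if a joint passes its speed limit or range.

## Working session

There is one attempt and no reset: what is moved stays moved. The work goes in short steps, Python scripts to look and compute and a tool call to move; the robot and the scene stay as the last step left them, time stands still between calls to the robot, and variables do not carry over. Pictures are saved under pics/ and viewed, about 8 in all and at most 12, crops included, and the job is handed in when it is done.

Besides the shell and the picture viewer there is one more tool, called after ">>>" in YAML: its name, and indented under it one key for each argument. play_rows: Moves the arm, as the interface text tells. Its arguments: {"type":"object","properties":{"deltas":{"type":"array"},"squeeze":{"type":"number"}},"required":["deltas"]}

```bash
mkdir -p pics; ls
cat > h.py <<'E'
from bench import r
import numpy as np, cv2
from scipy.spatial.transform import Rotation as R
def cloud(name):
    img,d=r.grab_frame(name); m=r.camera_model(name)
    v,u=np.mgrid[:480,:640]
    p=cv2.undistortPoints(np.stack([u,v],-1).reshape(-1,1,2).astype(np.float64),np.array(m["mtx"]),np.array(m["D"],float)).reshape(480,640,2)
    c=np.dstack([p*d[...,None],d]); Rm=R.from_rotvec(np.ravel(m["rvec"])).as_matrix()
    w=(c-np.ravel(m["tvec"]))@Rm; w[d==0]=np.nan
    return img,d,w
E
python3 - <<'E'
from h import *
for n in("scene","top"):
    i,d,w=cloud(n); cv2.imwrite(f"pics/{n}0.png",i[...,::-1]); np.savez(f"{n}0.npz",i=i,w=w)
    m=r.camera_model(n); print(n,-R.from_rotvec(np.ravel(m["rvec"])).as_matrix().T@np.ravel(m["tvec"]))
print(r.get_obs(), r.grip_point_offset)
E
```

```text
pics
scene [ 1.10979555 -0.73254283  0.68281428]
top [ 0.3308472  -0.05978082  1.22948773]
{'clock': 0.1, 'joints': array([ 1.14086702,  0.4777244 ,  0.02234602,  1.55632697, -0.01148557,
        1.10932855, -0.08307579]), 'qvel': array([-0.00169957, -0.00375375,  0.00088617, -0.00261793,  0.00012701,
        0.00118515, -0.00044931]), 'tau': array([ 4.81543088e-03, -5.97754562e+01,  1.61272198e+00, -2.81952578e+01,
        1.25323894e-02,  5.00145456e-03,  3.83899726e-05]), 'tcp_pos': array([ 0.21332016, -0.63984628,  0.23042917]), 'orientation': array([-3.09940513e+00, -5.03165723e-01,  6.25433815e-04]), 'contact_force': array([ 0.65169846,  0.6613552 , -0.39380963]), 'moment': array([-0.00796658,  0.00585319,  0.06393728]), 'grip_width': 0.08485814769714368} 0.0187
```

View pics/scene0.png

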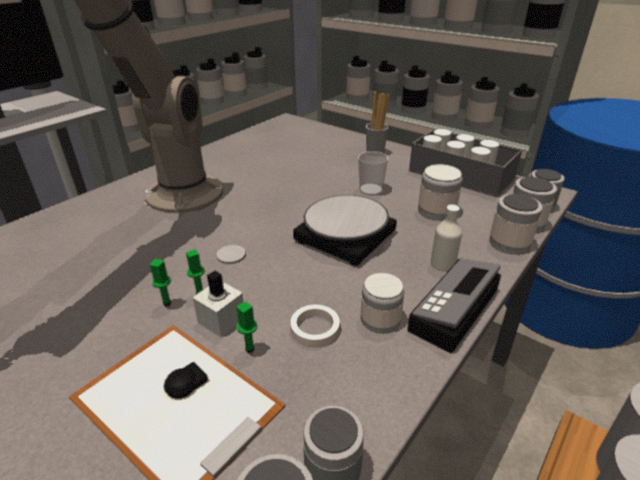

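View pics/top0.png

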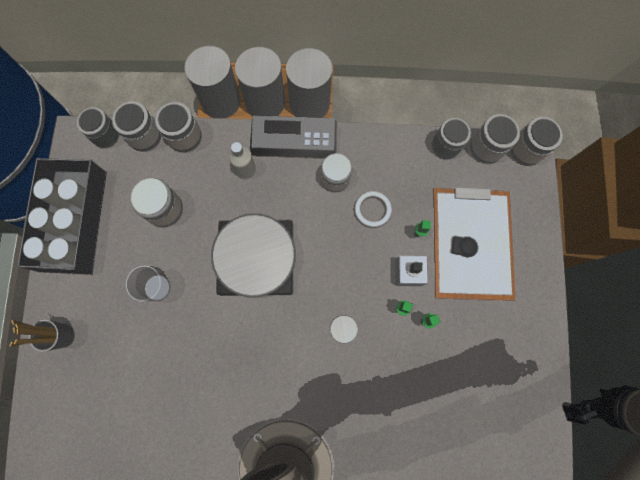

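The scene view shows the stand with the black-handled probe at (217,300), three green decoys around it, and the pan at (346,218). The top view shows the stand at (414,269), the decoys at (424,228), (404,307) and (431,320), and the pan at (253,255). Next I'll measure these.

Run:
```python
import numpy as np,cv2
T=np.load("top0.npz");i,w=T["i"],T["w"];S=np.load("scene0.npz");si,sw=S["i"],S["w"]
def bx(w,x,y,z): return (w[...,0]>x[0])&(w[...,0]<x[1])&(w[...,1]>y[0])&(w[...,1]<y[1])&(w[...,2]>z[0])&(w[...,2]<z[1])
print("px", w[269,404],w[268,416],w[255,253],w[228,424],w[307,404],w[320,431])
c=w[269,404]; cp=w[255,253]
for n,W,I in(("top",w,i),("scene",sw,si)):
    m=bx(W,(c[0]-.09,c[0]+.09),(c[1]-.09,c[1]+.09),(.062,.078))&(I.astype(int).min(-1)>110)
    p=W[m]; print(n,"standtop",len(p),p.min(0),p.max(0),np.median(p,0),cv2.minAreaRect((p[:,:2]*1000).astype(np.float32)))
    m=bx(W,(c[0]-.045,c[0]+.045),(c[1]-.045,c[1]+.045),(.085,.15)); p=W[m]
    print(" handle",len(p),p.min(0),p.max(0)); q=p[p[:,2]>.112]; print(" top pts",len(q), np.median(q,0),q.min(0) if len(q) else 0,q.max(0) if len(q) else 0, cv2.minAreaRect((q[:,:2]*1000).astype(np.float32)) if len(q)>3 else 0)
    m=bx(W,(cp[0]-.14,cp[0]+.14),(cp[1]-.14,cp[1]+.14),(.058,.11)); m=cv2.erode(m.astype(np.uint8),np.ones((3,3)))>0
    p=W[m]; e=cv2.minEnclosingCircle((p[:,:2]*1000).astype(np.float32)); o=np.median(p,0)
    A=np.c_[p[:,:2]-np.array(e[0])/1000,np.ones(len(p))]; k=np.linalg.lstsq(A,p[:,2],rcond=None)[0]
    print(" pan",len(p),e,"slope deg",np.degrees(k[:2]),"z",k[2],"res",np.std(A@k-p[:,2]))
    m=bx(W,(cp[0]-.16,cp[0]+.16),(cp[1]-.16,cp[1]+.16),(.03,.05)); p=W[m]; print(" base",len(p),cv2.minAreaRect((p[:,:2]*1000).astype(np.float32)) if len(p)>3 else 0)
    g=(I[...,1].astype(int)>I[...,0]+40)&(I[...,1].astype(int)>I[...,2]+40)&bx(W,(c[0]-.2,c[0]+.2),(c[1]-.2,c[1]+.2),(.01,.2))
    nn,l,st,ce=cv2.connectedComponentsWithStats(g.astype(np.uint8))
    for k in range(1,nn):
        if st[k,4]>20: p=W[l==k]; print(" green",st[k,4],p.min(0).round(3),p.max(0).round(3))
```

```text
px [ 0.50711223 -0.28376187  0.07423434] [ 0.502708   -0.30314977  0.12625196] [0.52923395 0.10405929 0.06929599] [ 0.607909   -0.32788675  0.11002685] [ 0.40758357 -0.27500715  0.11985968] [ 0.37869376 -0.34108671  0.11760481]
top standtop 592 [ 0.4734359  -0.34383433  0.06222445] [ 0.54446005 -0.27087344  0.07794967] [ 0.50257977 -0.30467974  0.07014069] ((508.3273010253906, -307.0974426269531), (70.48941802978516, 71.77029418945312), 1.5097764730453491)
 handle 123 [ 0.49723603 -0.31737581  0.08576751] [ 0.51959305 -0.29520949  0.12815162]
 top pts 84 [ 0.50803257 -0.30690081  0.12258299] [ 0.49723951 -0.31737581  0.1125959 ] [ 0.51873867 -0.29641466  0.12815162] ((507.9597473144531, -306.91632080078125), (21.52198600769043, 20.904508590698242), 0.38665124773979187)
 pan 5105 ((532.3512573242188, 104.51567840576172), 107.18293762207031) slope deg [2.0805075  0.84075182] z 0.06924627146817862 res 0.0022672368623243857
 base 552 ((531.6177368164062, 105.2567138671875), (200.0519561767578, 200.7363739013672), 2.7395503520965576)
 green 68 [ 0.606 -0.342  0.11 ] [ 0.627 -0.321  0.121]
[... 563 characters left out ...]
.51503715 -0.30915942  0.12014564] [ 0.4997237  -0.31929379  0.11248869] [ 0.52286453 -0.29644354  0.12399585] ((511.46392822265625, -307.4190979003906), (23.01130485534668, 22.35516357421875), 86.28939056396484)
 pan 2720 ((536.1032104492188, 101.2986068725586), 107.380859375) slope deg [2.11545439 0.83994234] z 0.06728163817599887 res 0.0012261603237076197
 base 1054 ((534.4984130859375, 105.5676498413086), (200.36676025390625, 206.4311065673828), 2.666527509689331)
 green 175 [ 0.394 -0.301  0.064] [ 0.431 -0.267  0.118]
 green 237 [ 0.367 -0.367  0.053] [ 0.402 -0.332  0.119]
 green 308 [ 0.544 -0.349  0.044] [ 0.639 -0.271  0.118]
 green 215 [ 0.634 -0.255  0.019] [ 0.707 -0.159  0.025]
```

```bash
cat >> h.py <<'E'
def go(x,y,z,yaw=0.0):
    "shift (mm) and turn (rad) in tool axes from the present pose to a tool-down pose"
    o=r.get_obs(); A=R.from_rotvec(o["orientation"]); B=R.from_euler("zx",[yaw,np.pi])
    print("shift",(A.inv().apply(np.array([x,y,z])-o["tcp_pos"])*1000).round(1),"turn",(A.inv()*B).as_rotvec().round(4))
def st():
    o=r.get_obs(); print(o["clock"],"tcp",o["tcp_pos"].round(4),"rv",o["orientation"].round(4),"F",o["contact_force"].round(2),"M",o["moment"].round(3),"w",round(o["grip_width"],4))
E
python3 -c "
from h import *
go(.5095,-.307,.19,.01)
go(.5095,-.307,.087,.01)"
```

```text
shift [ 386.3 -222.    40.7] turn [-0.0016  0.0004  0.3319]
shift [ 386.3 -221.8  143.7] turn [-0.0016  0.0004  0.3319]
```

>>> play_rows:
  deltas:
    - [85, [48, -28, 0], [0, 0, 0.05]]
    - [85, [97, -55, 0], [0, 0, 0.1]]
    - [85, [145, -83, 0], [0, 0, 0.15]]
    - [85, [193, -111, 0], [0, 0, 0.2]]
    - [85, [242, -139, 5], [0, 0, 0.25]]
    - [85, [290, -166, 15], [0, 0, 0.3]]
    - [85, [338, -194, 30], [0, 0, 0.33]]
    - [85, [386.3, -222, 41], [-0.0016, 0.0004, 0.332]]
  squeeze: 40

```text
clock: 1.1
tcp_pos: [0.5101, -0.3055, 0.1889]
orientation: [-3.141, 0.017, 0.001]
contact_force: [0.5, 0.2, -0.4]
grip_width: 0.0853
```

```bash
python3 -c "
from h import *
st()
go(.5095,-.307,.087,.01)"
```

```text
1.1 tcp [ 0.5101 -0.3055  0.1889] rv [-3.1413e+00  1.6800e-02  1.3000e-03] F [ 0.51  0.23 -0.39] M [-0.019  0.009 -0.018] w 0.0853
shift [ -0.5   1.6 101.9] turn [-0.0002  0.0008 -0.0007]
```

>>> play_rows:
  deltas:
    - [85, [-0.5, 1.6, 40], [0, 0, -0.025]]
    - [85, [-0.5, 1.6, 80], [0, 0, -0.025]]
    - [85, [-0.5, 1.6, 102], [0, 0, -0.025]]
    - [85, [-0.5, 1.6, 102], [0, 0, -0.025]]

```text
clock: 1.6
tcp_pos: [0.5079, -0.3062, 0.0848]
orientation: [-3.139, -0.023, 0.008]
contact_force: [0.2, 0.3, 0.3]
grip_width: 0.0855
```

```bash
sed -i 's/"zx"/"ZX"/' h.py
python3 - <<'E'
from h import *
st()
i,d,w=cloud("scene"); cv2.imwrite("pics/s1.png",cv2.resize(i[220:400,120:320,::-1],(800,600)[:1]+(720,)) if 0 else cv2.resize(i[230:380,120:320,::-1],(800,600)))
E
```

```text
1.6 tcp [ 0.5079 -0.3062  0.0848] rv [-3.1391 -0.0226  0.0078] F [0.22 0.28 0.27] M [-0.024 -0.069 -0.035] w 0.0855
```

View pics/s1.png

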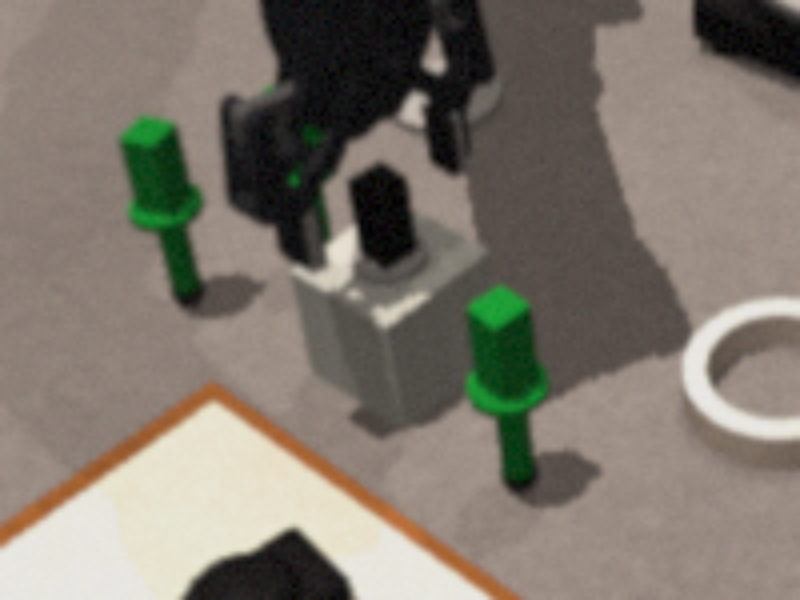

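The fingers straddle the handle, seen at (385,215) in the crop. I'll shift about 2 mm in +x and close.

```bash
python3 -c "
from h import *
st()
go(.510,-.3065,.087,.015)"
```

```text
1.65 tcp [ 0.5091 -0.3068  0.0864] rv [-3.1405 -0.0224  0.0037] F [-0.43 -0.6   0.18] M [-0.032  0.027  0.015] w 0.0849
shift [ 0.9 -0.3 -0.6] turn [-0.0011  0.0023 -0.0007]
```

>>> play_rows:
  deltas:
    - [20, [1, 0, -0.6], [-0.001, 0.002, 0]]
    - [20, [1, 0, -0.6], [-0.001, 0.002, 0]]
    - [20, [1, 0, -0.6], [-0.001, 0.002, 0]]
    - [20, [1, 0, -0.6], [-0.001, 0.002, 0]]
    - [20, [1, 0, -0.6], [-0.001, 0.002, 0]]
    - [20, [1, 0, -0.6], [-0.001, 0.002, 0]]
  squeeze: 60

```text
clock: 2.4
tcp_pos: [0.5104, -0.3069, 0.0877]
orientation: [3.141, 0.022, 0.001]
contact_force: [-1.6, 0.9, 5.8]
grip_width: 0.0215
```

```bash
python3 -c "
from h import *
st()
"
```

```text
2.4 tcp [ 0.5104 -0.3069  0.0877] rv [3.1412e+00 2.2300e-02 6.0000e-04] F [-1.6   0.94  5.82] M [0.17  0.227 0.006] w 0.0215
```

>>> play_rows:
  deltas:
    - [20, [0, 0, -10], [0, 0, 0]]
    - [20, [0, 0, -35], [0, 0, 0]]
    - [20, [0, 0, -70], [0, 0, 0]]
    - [20, [0, 0, -105], [0, 0, 0]]
    - [20, [0, 0, -135], [0, 0, 0]]
    - [20, [0, 0, -140], [0, 0, 0]]

```text
clock: 3.15
tcp_pos: [0.5113, -0.3075, 0.23]
orientation: [3.139, 0.022, 0.006]
contact_force: [-0.3, 0.1, -1.2]
grip_width: 0.0214
```

```bash
python3 -c "
from h import *
st()
go(.533+.075,.1055,.185,.015)
"
```

```text
3.15 tcp [ 0.5113 -0.3075  0.23  ] rv [3.1393 0.0221 0.0063] F [-0.28  0.11 -1.2 ] M [0.056 0.021 0.034] w 0.0214
shift [ 102.3 -411.6   44.5] turn [ 0.0023 -0.004  -0.0009]
```

>>> play_rows:
  deltas:
    - [20, [10, -45, 0], [0, 0, 0]]
    - [20, [25, -100, 0], [0, 0, 0]]
    - [20, [40, -155, 0], [0, 0, 0]]
    - [20, [55, -210, 0], [0, 0, 0]]
    - [20, [70, -265, 0], [0, 0, 0]]
    - [20, [85, -320, 10], [0, 0, 0]]
    - [20, [100, -375, 25], [0.002, -0.004, 0]]
    - [20, [107, -411.6, 45], [0.002, -0.004, 0]]

```text
clock: 4.15
tcp_pos: [0.6124, 0.109, 0.1829]
orientation: [-3.141, -0.027, 0.002]
contact_force: [0.1, 0.4, -1.2]
grip_width: 0.0211
```

Run:
```python
from h import *
st()
go(.613,.1055,.17,.015)
i,d,w=cloud("scene"); cv2.imwrite("pics/s2.png",cv2.resize(i[110:290,250:490,::-1],(800,600)))
```

```text
4.15 tcp [0.6124 0.109  0.1829] rv [-3.1406e+00 -2.6600e-02  1.5000e-03] F [ 0.06  0.44 -1.25] M [-0.042 -0.052 -0.017] w 0.0211
shift [ 0.6  3.5 12.9] turn [-0.0009  0.001   0.002 ]
```

View pics/s2.png

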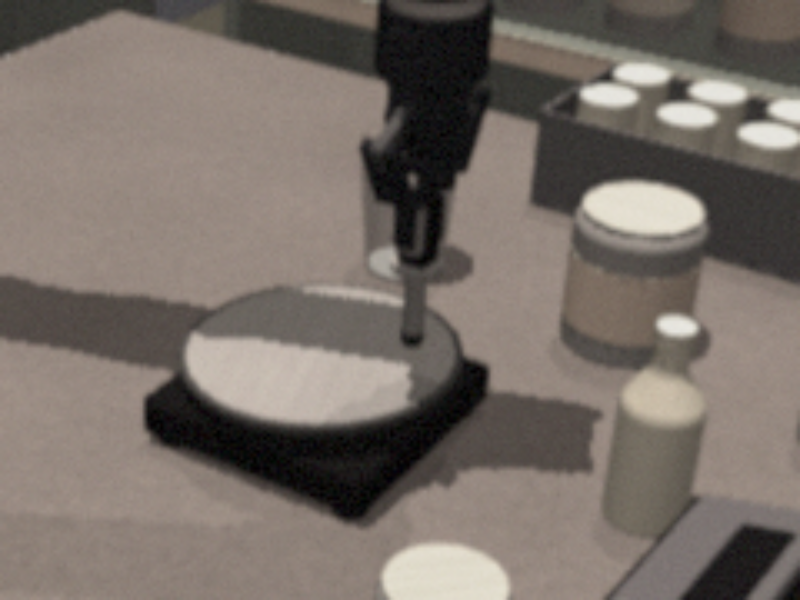

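The rod hangs straight in the gripper, with its tip at (412,338) above the pan's +x side. Now I'll feel downward.

>>> play_rows:
  deltas:
    - [20, [0.6, 3.5, 8], [0, 0, 0]]
    - [20, [0.6, 3.5, 16], [0, 0, 0]]
    - [20, [0.6, 3.5, 20], [0, 0, 0]]
    - [20, [0.6, 3.5, 21], [0, 0, 0]]
    - [20, [0.6, 3.5, 22], [0, 0, 0]]
    - [20, [0.6, 3.5, 23], [0, 0, 0]]
    - [20, [0.6, 3.5, 23], [0, 0, 0]]

```text
clock: 5.08
tcp_pos: [0.6112, 0.1113, 0.1569]
orientation: [-3.137, -0.035, 0.007]
contact_force: [0.3, 0.4, -1.8]
grip_width: 0.0217
```

Run:
```python
from h import *
st(); print(r.get_obs()["joints"], r.get_obs()["qvel"])
r.grab_frame("top"); st(); r.grab_frame("top"); st(); r.grab_frame("top"); st();print(r.get_obs()["qvel"])
```

```text
5.075 tcp [0.6112 0.1113 0.1569] rv [-3.1375 -0.0354  0.0074] F [ 0.34  0.45 -1.8 ] M [-0.048 -0.017 -0.057] w 0.0217
[-0.10610472  0.47866255 -0.2296038   1.7432655   0.12406065  0.93750642
 -1.9329185 ] [-0.00116609  0.00146208 -0.00058374 -0.00047517 -0.00020104 -0.00028025
  0.0013092 ]
5.125 tcp [0.6112 0.1114 0.1569] rv [-3.1375 -0.0354  0.0075] F [-0.46 -0.04 -1.02] M [-0.011 -0.039 -0.063] w 0.0213
5.175 tcp [0.6112 0.1113 0.1569] rv [-3.1375 -0.0355  0.0075] F [ 0.84  0.36 -2.03] M [-0.03   0.035 -0.007] w 0.0215
5.225 tcp [0.6112 0.1114 0.1569] rv [-3.1375 -0.0355  0.0075] F [-0.18 -0.68 -1.27] M [-0.03  -0.013  0.033] w 0.0213
[-0.00104903  0.00024167 -0.00295636  0.00284859 -0.00026053 -0.00121641
 -0.00207732]
```

Run:
```python
from h import *
go(.613,.1055,.157,.022)
```

```text
shift [ 1.7  5.9 -0.1] turn [-0.0039  0.0048  0.0006]
```

>>> play_rows:
  deltas:
    - [20, [1.7, 6, 0], [-0.004, 0.005, 0]]
    - [20, [1.7, 6, 0], [-0.004, 0.005, 0]]
    - [20, [1.7, 6, 0.5], [-0.004, 0.005, 0]]
    - [20, [1.7, 6, 1], [-0.004, 0.005, 0]]
    - [20, [1.7, 6, 1.5], [-0.004, 0.005, 0]]
    - [20, [1.7, 6, 1.5], [-0.004, 0.005, 0]]

```text
clock: 5.98
tcp_pos: [0.613, 0.1054, 0.1552]
orientation: [3.141, 0.036, 0.0]
contact_force: [0.0, 0.5, -1.9]
grip_width: 0.0216
```

>>> play_rows:
  deltas:
    - [20, [0, 0, 0.5], [0, 0, 0]]
    - [20, [0, 0, 1], [0, 0, 0]]
    - [20, [0, 0, 1.5], [0, 0, 0]]
    - [20, [0, 0, 2], [0, 0, 0]]
    - [20, [0, 0, 2], [0, 0, 0]]

```text
clock: 6.6
tcp_pos: [0.6132, 0.1055, 0.1536]
orientation: [-3.141, -0.036, -0.001]
contact_force: [-1.0, -0.4, 2.6]
grip_width: 0.0214
```

>>> play_rows:
  deltas:
    - [20, [0, 0, -5], [0, 0, 0]]
    - [20, [-25, -27, -5], [0, 0, 0]]
    - [20, [-55, -57, -5], [0, 0, 0]]
    - [20, [-78, -82, -4], [0, 0, 0]]
    - [20, [-78, -82, -2], [0, 0, 0]]
    - [20, [-78, -82, -1], [0, 0, 0]]
    - [20, [-78, -82, -0.5], [0, 0, 0]]
    - [20, [-78, -82, -0.5], [0, 0, 0]]

```text
clock: 7.6
tcp_pos: [0.5339, 0.1849, 0.1539]
orientation: [3.141, 0.033, 0.001]
contact_force: [0.4, 0.4, -2.5]
grip_width: 0.0214
```

>>> play_rows:
  deltas:
    - [20, [0, 0, 0.5], [0, 0, 0]]
    - [20, [0, 0, 1], [0, 0, 0]]
    - [20, [0, 0, 1.5], [0, 0, 0]]
    - [20, [0, 0, 1.5], [0, 0, 0]]

```text
clock: 8.1
tcp_pos: [0.534, 0.1848, 0.1525]
orientation: [3.141, 0.033, 0.001]
contact_force: [0.5, -0.8, -1.1]
grip_width: 0.0212
```

>>> play_rows:
  deltas:
    - [20, [0, 0, 0.5], [0, 0, 0]]
    - [20, [0, 0, 1], [0, 0, 0]]
    - [20, [0, 0, 1.0], [0, 0, 0]]

```text
clock: 8.48
tcp_pos: [0.5342, 0.1848, 0.1518]
orientation: [3.141, 0.033, 0.002]
contact_force: [-1.2, -0.7, 2.3]
grip_width: 0.0212
```

>>> play_rows:
  deltas:
    - [20, [0, 0, -3], [0, 0, 0]]
    - [20, [-28, 26, -3], [0, 0, 0]]
    - [20, [-56, 52, -3], [0, 0, 0]]
    - [20, [-82.7, 77.2, -2], [0, 0, 0]]
    - [20, [-82.7, 77.2, 0], [0, 0, 0]]
    - [20, [-82.7, 77.2, 1], [0, 0, 0]]
    - [20, [-82.7, 77.2, 1.5], [0, 0, 0]]
    - [20, [-82.7, 77.2, 2], [0, 0, 0]]

```text
clock: 9.48
tcp_pos: [0.4536, 0.1066, 0.1496]
orientation: [-3.141, -0.034, -0.002]
contact_force: [0.3, 0.2, -2.4]
grip_width: 0.0214
```

>>> play_rows:
  deltas:
    - [20, [0, 0, 0.5], [0, 0, 0]]
    - [20, [0, 0, 1], [0, 0, 0]]
    - [20, [0, 0, 1.5], [0, 0, 0]]
    - [20, [0, 0, 1.5], [0, 0, 0]]

```text
clock: 9.98
tcp_pos: [0.4538, 0.1068, 0.1483]
orientation: [-3.141, -0.034, -0.003]
contact_force: [0.2, -0.5, 1.2]
grip_width: 0.0212
```

>>> play_rows:
  deltas:
    - [20, [0, 0, -8], [0, 0, 0]]
    - [20, [30, -4, -12], [0, 0, 0]]
    - [20, [70, -11, -12], [0, 0, 0]]
    - [20, [110, -17, -12], [0, 0, 0]]
    - [20, [145, -23, -12], [0, 0, 0]]
    - [20, [159.6, -24.5, -11], [0, 0, 0]]
    - [20, [159.6, -24.5, -9], [0, 0, 0]]
    - [20, [159.6, -24.5, -8], [0, 0, 0]]

```text
clock: 10.98
tcp_pos: [0.6113, 0.1345, 0.1563]
orientation: [3.141, 0.035, 0.0]
contact_force: [-0.0, -0.3, -1.9]
grip_width: 0.0219
```

>>> play_rows:
  deltas:
    - [20, [0, 0, 0.5], [0, 0, 0]]
    - [20, [0, 0, 1], [0, 0, 0]]
    - [20, [0, 0, 1.5], [0, 0, 0]]
    - [20, [0, 0, 2], [0, 0, 0]]
    - [20, [0, 0, 2.4], [0, 0, 0]]
    - [20, [0, 0, 2.7], [0, 0, 0]]
    - [20, [0, 0, 3], [0, 0, 0]]

```text
clock: 11.85
tcp_pos: [0.6114, 0.1344, 0.1535]
orientation: [3.141, 0.035, 0.001]
contact_force: [-1.1, -0.6, 2.9]
grip_width: 0.0213
```

>>> play_rows:
  deltas:
    - [20, [0, 0, 0.3], [0, 0, 0]]
    - [20, [0, 0, 0.6], [0, 0, 0]]
    - [20, [0, 0, 0.9], [0, 0, 0]]
    - [20, [0, 0, 1.2], [0, 0, 0]]
    - [20, [0, 0, 1.5], [0, 0, 0]]
    - [20, [0, 0, 1.8], [0, 0, 0]]
    - [20, [0, 0, 2.1], [0, 0, 0]]
    - [20, [0, 0, 2.4], [0, 0, 0]]

```text
clock: 12.85
tcp_pos: [0.6115, 0.1345, 0.1512]
orientation: [-3.141, -0.035, -0.001]
contact_force: [-1.3, 0.6, 4.7]
grip_width: 0.0218
```

>>> play_rows:
  deltas:
    - [20, [0, 0, 0.3], [0, 0, 0]]
    - [20, [0, 0, 0.5], [0, 0, 0]]
    - [20, [0, 0, 0.6], [0, 0, 0]]
    - [20, [0, 0, 0.6], [0, 0, 0]]
    - [20, [0, 0, 0.6], [0, 0, 0]]

```text
clock: 13.48
tcp_pos: [0.6114, 0.1345, 0.1504]
orientation: [3.141, 0.035, 0.001]
contact_force: [-0.9, -0.2, 1.5]
grip_width: 0.0209
```

>>> play_rows:
  deltas:
    - [20, [0, 0, -4], [0, 0, 0]]
    - [20, [-30, 10, -5], [0, 0, 0]]
    - [20, [-70, 24, -5], [0, 0, 0]]
    - [20, [-110, 38, -5], [0, 0, 0]]
    - [20, [-145, 50, -5], [0, 0, 0]]
    - [20, [-158, 54.5, -3.5], [0, 0, 0]]
    - [20, [-158, 54.5, -2.5], [0, 0, 0]]
    - [20, [-158, 54.5, -2], [0, 0, 0]]

```text
clock: 14.48
tcp_pos: [0.4562, 0.0772, 0.1526]
orientation: [-3.141, -0.035, -0.003]
contact_force: [1.3, -0.3, -1.3]
grip_width: 0.0216
```

>>> play_rows:
  deltas:
    - [20, [0, 0, 0.4], [0, 0, 0]]
    - [20, [0, 0, 0.8], [0, 0, 0]]
    - [20, [0, 0, 1.2], [0, 0, 0]]
    - [20, [0, 0, 1.2], [0, 0, 0]]

```text
clock: 14.98
tcp_pos: [0.4568, 0.0775, 0.1516]
orientation: [-3.14, -0.035, -0.005]
contact_force: [-0.1, 0.4, 1.2]
grip_width: 0.0215
```

>>> play_rows:
  deltas:
    - [20, [0, 0, 0.2], [0, 0, 0]]
    - [20, [0, 0, 0.4], [0, 0, 0]]
    - [20, [0, 0, 0.6], [0, 0, 0]]
    - [20, [0, 0, 0.6], [0, 0, 0]]
    - [20, [0, 0, 0.6], [0, 0, 0]]

```text
clock: 15.6
tcp_pos: [0.4568, 0.0776, 0.151]
orientation: [-3.14, -0.035, -0.005]
contact_force: [0.8, 0.4, 1.2]
grip_width: 0.0211
```

>>> play_rows:
  deltas:
    - [20, [0, 0, -4], [0, 0, 0]]
    - [20, [12, -27, -4], [0, 0, 0]]
    - [20, [30, -65, -4], [0, 0, 0]]
    - [20, [49, -107, -3], [0, 0, 0]]
    - [20, [49, -107, -2], [0, 0, 0]]
    - [20, [49, -107, -1.5], [0, 0, 0]]
    - [20, [49, -107, -1], [0, 0, 0]]
    - [20, [49, -107, -1], [0, 0, 0]]

```text
clock: 16.6
tcp_pos: [0.5032, 0.1845, 0.1523]
orientation: [-3.141, -0.033, -0.005]
contact_force: [-0.1, 0.5, -1.6]
grip_width: 0.0211
```

>>> play_rows:
  deltas:
    - [20, [0, 0, 0.4], [0, 0, 0]]
    - [20, [0, 0, 0.8], [0, 0, 0]]
    - [20, [0, 0, 0.8], [0, 0, 0]]

```text
clock: 16.98
tcp_pos: [0.5032, 0.1844, 0.1515]
orientation: [-3.141, -0.033, -0.005]
contact_force: [-0.7, 0.1, -1.8]
grip_width: 0.0213
```

>>> play_rows:
  deltas:
    - [20, [0, 0, 0.3], [0, 0, 0]]
    - [20, [0, 0, 0.6], [0, 0, 0]]
    - [20, [0, 0, 0.6], [0, 0, 0]]

```text
clock: 17.35
tcp_pos: [0.5033, 0.1845, 0.151]
orientation: [-3.141, -0.033, -0.005]
contact_force: [-0.7, -0.4, -0.9]
grip_width: 0.0215
```

>>> play_rows:
  deltas:
    - [20, [0, 0, -3], [0, 0, 0]]
    - [20, [12, 35, -4], [0, 0, 0]]
    - [20, [27, 80, -4], [0, 0, 0]]
    - [20, [43, 125, -4], [0, 0, 0]]
    - [20, [55.7, 160, -3], [0, 0, 0]]
    - [20, [55.7, 160, -2], [0, 0, 0]]
    - [20, [55.7, 160, -1.5], [0, 0, 0]]
    - [20, [55.7, 160, -1], [0, 0, 0]]

```text
clock: 18.35
tcp_pos: [0.562, 0.0272, 0.1521]
orientation: [-3.14, -0.036, -0.005]
contact_force: [0.4, -1.0, -0.8]
grip_width: 0.0215
```

>>> play_rows:
  deltas:
    - [20, [0, 0, 0.4], [0, 0, 0]]
    - [20, [0, 0, 0.8], [0, 0, 0]]
    - [20, [0, 0, 0.8], [0, 0, 0]]

```text
clock: 18.73
tcp_pos: [0.562, 0.0279, 0.1515]
orientation: [-3.139, -0.038, -0.005]
contact_force: [-0.9, 1.3, 0.9]
grip_width: 0.0213
```

>>> play_rows:
  deltas:
    - [20, [0, 0, 0.2], [0, 0, 0]]
    - [20, [0, 0, 0.3], [0, 0, 0]]
    - [20, [0, 0, 0.3], [0, 0, 0]]
    - [20, [0, 0, 0.3], [0, 0, 0]]

```text
clock: 19.23
tcp_pos: [0.5621, 0.028, 0.1512]
orientation: [-3.139, -0.038, -0.005]
contact_force: [-0.8, -0.3, 0.5]
grip_width: 0.0216
```

>>> play_rows:
  deltas:
    - [20, [0, 0, -3], [0, 0, 0]]
    - [20, [15, -30, -4], [0, 0, 0]]
    - [20, [35, -75, -4], [0, 0, 0]]
    - [20, [51, -106, -3], [0, 0, 0]]
    - [20, [51, -106, -2], [0, 0, 0]]
    - [20, [51, -106, -1.5], [0, 0, 0]]
    - [20, [51, -106, -1], [0, 0, 0]]
    - [20, [51, -106, -0.6], [0, 0, 0]]

```text
clock: 20.23
tcp_pos: [0.6104, 0.1339, 0.1523]
orientation: [-3.14, -0.035, -0.005]
contact_force: [0.6, -0.2, -1.0]
grip_width: 0.021
```

>>> play_rows:
  deltas:
    - [20, [0, 0, 0.4], [0, 0, 0]]
    - [20, [0, 0, 0.6], [0, 0, 0]]
    - [20, [0, 0, 0.6], [0, 0, 0]]

```text
clock: 20.6
tcp_pos: [0.6105, 0.1337, 0.1518]
orientation: [-3.14, -0.035, -0.005]
contact_force: [-0.4, -0.8, -1.6]
grip_width: 0.0214
```

>>> play_rows:
  deltas:
    - [20, [0, 0, 0.3], [0, 0, 0]]
    - [20, [0, 0, 0.6], [0, 0, 0]]
    - [20, [0, 0, 0.6], [0, 0, 0]]

```text
clock: 20.98
tcp_pos: [0.6106, 0.1338, 0.1513]
orientation: [-3.14, -0.035, -0.006]
contact_force: [-0.7, 0.5, 0.7]
grip_width: 0.0217
```

>>> play_rows:
  deltas:
    - [20, [0, 0, 0.2], [0, 0, 0]]
    - [20, [0, 0, 0.2], [0, 0, 0]]

```text
clock: 21.22
tcp_pos: [0.6106, 0.1338, 0.1512]
orientation: [-3.14, -0.035, -0.006]
contact_force: [-0.8, -0.6, 1.1]
grip_width: 0.0214
```

>>> play_rows:
  deltas:
    - [20, [0, 0, -10], [0, 0, 0]]
    - [20, [0, 0, -35], [0, 0, 0]]
    - [20, [0, 0, -65], [0, 0, 0]]
    - [20, [0, 0, -80], [0, 0, 0]]
    - [20, [0, 0, -82], [0, 0, 0]]
    - [20, [0, 0, -82], [0, 0, 0]]

```text
clock: 21.98
tcp_pos: [0.6097, 0.1335, 0.2322]
orientation: [-3.141, -0.035, -0.003]
contact_force: [0.5, 0.1, -2.5]
grip_width: 0.0212
```

Run:
```python
from h import *
for n in ("top","scene"):
    i,d,W=cloud(n)
    m=(abs(W[...,0]-.533)<.14)&(abs(W[...,1]-.105)<.14)&(W[...,2]>.058)&(W[...,2]<.085); m=cv2.erode(m.astype(np.uint8),np.ones((3,3)))>0
    p=W[m]; A=np.c_[p[:,:2]-[.533,.1055],np.ones(len(p))]; k=np.linalg.lstsq(A,p[:,2],rcond=None)[0]
    print(n,len(p),"slope deg",np.degrees(k[:2]),"z",k[2])
st()
go(.5104,-.3069,.235,.014)
```

```text
top 1756 slope deg [-0.14448354 -0.0851229 ] z 0.06916603902560681
scene 2819 slope deg [-0.16085817  0.06952368] z 0.06733426705457475
22.075 tcp [0.6096 0.1334 0.2318] rv [-3.1407e+00 -3.5000e-02 -2.4000e-03] F [ 0.51 -0.23 -1.75] M [ 0.005 -0.003 -0.013] w 0.0213
shift [-109.   438.    -3.6] turn [-0.0007 -0.0015  0.0083]
```

Touch and both depth views agree that the pan is level to about 0.15°. Now I'll return to the stand.

>>> play_rows:
  deltas:
    - [20, [-14, 55, -4], [0, 0, 0]]
    - [20, [-28, 112, -4], [0, 0, 0]]
    - [20, [-42, 170, -4], [0, 0, 0]]
    - [20, [-56, 228, -4], [0, 0, 0]]
    - [20, [-72, 290, -4], [0, 0, 0.004]]
    - [20, [-87, 350, -4], [0, 0, 0.008]]
    - [20, [-100, 405, -4], [-0.0007, -0.0015, 0.008]]
    - [20, [-109, 438, -4], [-0.0007, -0.0015, 0.008]]

```text
clock: 23.08
tcp_pos: [0.5084, -0.3104, 0.2344]
orientation: [3.141, 0.016, -0.003]
contact_force: [0.1, 0.3, -1.5]
grip_width: 0.0211
```

>>> play_rows:
  deltas:
    - [20, [0, 0, 0], [0, 0, 0]]
    - [20, [0, 0, 0], [0, 0, 0]]

```text
clock: 23.32
tcp_pos: [0.5083, -0.3096, 0.2335]
orientation: [-3.141, -0.017, 0.005]
contact_force: [0.2, 0.6, -1.5]
grip_width: 0.0212
```

Run:
```python
from h import *
st()
go(.5104,-.3069,.235,.014)
i,d,W=cloud("scene"); st()
cv2.imwrite("pics/s3.png",cv2.resize(i[200:380,100:340,::-1],(800,600)))
```

```text
23.325 tcp [ 0.5083 -0.3096  0.2335] rv [-3.1408 -0.0168  0.0047] F [ 0.19  0.64 -1.49] M [ 0.013 -0.051  0.01 ] w 0.0212
shift [ 2.2 -2.7 -1.5] turn [-0.0008  0.003  -0.0033]
23.375 tcp [ 0.5088 -0.3088  0.2338] rv [-3.1406 -0.0192  0.0039] F [ 0.03 -0.07 -1.58] M [ 0.002 -0.033 -0.029] w 0.0212
```

View pics/s3.png

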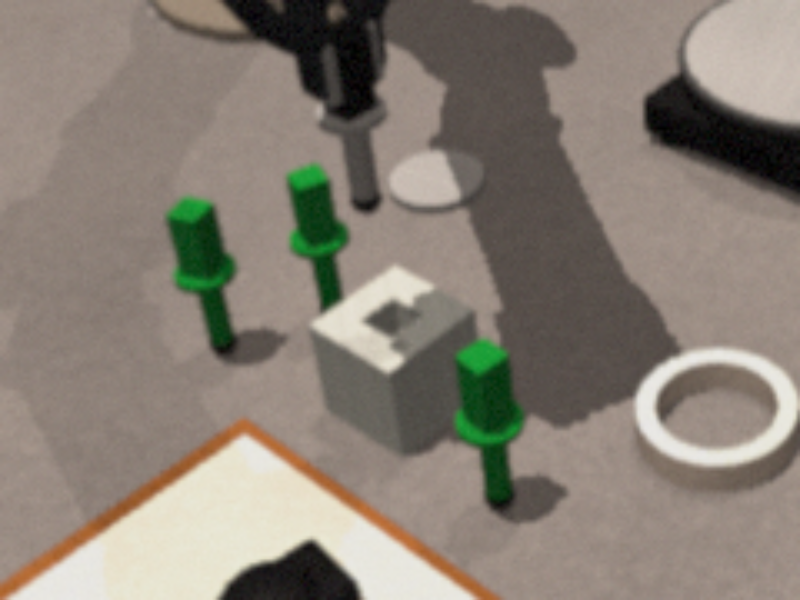

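The probe hangs upright above the stand's empty hole, at (392,320) in the crop. I'll correct the offset and descend.

Run:
```python
from h import *
go(.5104,-.3069,.165,.014)
```

```text
shift [ 1.8 -1.8 68.8] turn [-0.0009  0.0025 -0.0018]
```

>>> play_rows:
  deltas:
    - [20, [1.8, -1.8, 15], [-0.001, 0.0025, -0.002]]
    - [20, [1.8, -1.8, 35], [-0.001, 0.0025, -0.002]]
    - [20, [1.8, -1.8, 55], [-0.001, 0.0025, -0.002]]
    - [20, [1.8, -1.8, 67], [-0.001, 0.0025, -0.002]]
    - [20, [1.8, -1.8, 67], [-0.001, 0.0025, -0.002]]
    - [20, [1.8, -1.8, 67], [-0.001, 0.0025, -0.002]]

```text
clock: 24.12
tcp_pos: [0.511, -0.3068, 0.1673]
orientation: [3.141, 0.023, 0.002]
contact_force: [0.5, 0.1, -1.7]
grip_width: 0.0214
```

Run:
```python
from h import *
st();go(.5104,-.3069,.0877,.014)
```

```text
24.125 tcp [ 0.511  -0.3068  0.1673] rv [3.141e+00 2.310e-02 1.700e-03] F [ 0.5   0.08 -1.74] M [ 0.001 -0.03   0.001] w 0.0214
shift [-0.7  0.  79.6] turn [ 0.0005 -0.0011  0.0007]
```

>>> play_rows:
  deltas:
    - [20, [-0.7, 0, 10], [0, -0.001, 0]]
    - [20, [-0.7, 0, 24], [0, -0.001, 0]]
    - [20, [-0.7, 0, 40], [0, -0.001, 0]]
    - [20, [-0.7, 0, 56], [0, -0.001, 0]]
    - [20, [-0.7, 0, 68], [0, -0.001, 0]]
    - [20, [-0.7, 0, 74], [0, -0.001, 0]]
    - [20, [-0.7, 0, 76], [0, -0.001, 0]]
    - [20, [-0.7, 0, 76], [0, -0.001, 0]]

```text
clock: 25.12
tcp_pos: [0.5106, -0.307, 0.0916]
orientation: [3.141, 0.023, 0.001]
contact_force: [1.1, 0.2, -1.9]
grip_width: 0.0213
```

>>> play_rows:
  deltas:
    - [20, [0, 0, 1], [0, 0, 0]]
    - [20, [0, 0, 2], [0, 0, 0]]
    - [20, [0, 0, 3], [0, 0, 0]]
    - [20, [0, 0, 4], [0, 0, 0]]
    - [20, [0, 0, 4], [0, 0, 0]]

```text
clock: 25.75
tcp_pos: [0.5106, -0.3071, 0.0878]
orientation: [3.141, 0.023, 0.001]
contact_force: [-1.3, 0.1, 1.1]
grip_width: 0.0215
```

>>> play_rows:
  deltas:
    - [26, [0, 0, 0], [0, 0, 0]]
    - [40, [0, 0, 0], [0, 0, 0]]
    - [60, [0, 0, 0], [0, 0, 0]]
    - [85, [0, 0, 0], [0, 0, 0]]
    - [85, [0, 0, 0], [0, 0, 0]]
    - [85, [0, 0, 0], [0, 0, 0]]

```text
clock: 26.5
tcp_pos: [0.5107, -0.307, 0.0877]
orientation: [3.141, 0.023, 0.001]
contact_force: [0.5, 0.3, 0.1]
grip_width: 0.0849
```

>>> play_rows:
  deltas:
    - [85, [0, 0, -10], [0, 0, 0]]
    - [85, [0, 0, -40], [0, 0, 0]]
    - [85, [0, 0, -80], [0, 0, 0]]
    - [85, [0, 0, -120], [0, 0, 0]]
    - [85, [-30, 20, -140], [0, 0, 0]]
    - [85, [-80, 55, -145], [0, 0, 0]]
    - [85, [-120, 90, -145], [0, 0, 0]]
    - [85, [-120, 90, -145], [0, 0, 0]]

```text
clock: 27.5
tcp_pos: [0.3875, -0.4025, 0.2338]
orientation: [3.139, 0.009, -0.0]
contact_force: [0.3, -0.5, 0.0]
grip_width: 0.085
```

Run:
```python
from h import *
st()
i,d,W=cloud("scene"); st()
cv2.imwrite("pics/s4.png",i[...,::-1]); 
for n in("top","scene"):
    i,d,W=cloud(n)
    m=(abs(W[...,0]-.51)<.045)&(abs(W[...,1]+.307)<.045)&(W[...,2]>.112)&(W[...,2]<.15); p=W[m]; print(n,len(p),np.median(p,0),p[:,2].max(),p.min(0),p.max(0))
    m=(abs(W[...,0]-.533)<.14)&(abs(W[...,1]-.105)<.14)&(W[...,2]>.058)&(W[...,2]<.085); m=cv2.erode(m.astype(np.uint8),np.ones((3,3)))>0
    p=W[m]; A=np.c_[p[:,:2]-[.533,.1055],np.ones(len(p))]; k=np.linalg.lstsq(A,p[:,2],rcond=None)[0]
    print(n,len(p),"slope deg",np.degrees(k[:2]),"z",k[2])
```

```text
27.5 tcp [ 0.3875 -0.4025  0.2338] rv [ 3.1386e+00  9.4000e-03 -4.0000e-04] F [ 0.35 -0.48  0.04] M [ 0.032 -0.056  0.023] w 0.085
27.55 tcp [ 0.3902 -0.4003  0.2336] rv [3.1398e+00 1.5700e-02 1.6000e-03] F [ 1.32  0.11 -0.34] M [ 0.078 -0.044  0.025] w 0.0847
top 84 [ 0.50823175 -0.30627796  0.12265122] 0.1275333337339514 [ 0.49823715 -0.31948732  0.11214277] [ 0.5189388  -0.29600944  0.12753333]
top 5089 slope deg [-0.11254979 -0.08459024] z 0.06921060465824957
scene 128 [ 0.51439613 -0.31007916  0.12023949] 0.12265917002983627 [ 0.50040155 -0.31853492  0.11211642] [ 0.52332314 -0.29655529  0.12265917]
scene 2871 slope deg [-0.1843325   0.02418229] z 0.06724329558737986
```

View pics/s4.png

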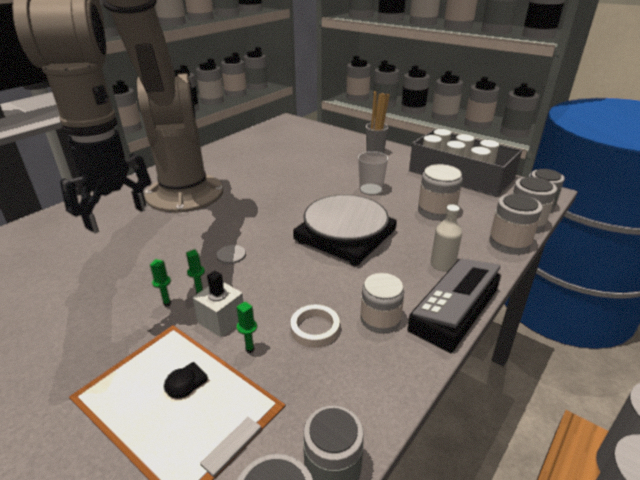

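The picture shows the probe upright in its stand at (217,300), with the decoys, tins and everything else in the same places as before. The probe's position and height match the first images, the pan is level, and the arm is clear of everything.

```bash
python3 -c "
from bench import r
print(r.hand_in())"
```

```text
the job is handed in; nothing more can be done
None
```

The pan is level again, the probe is back upright and fully home in its stand, and the job was handed in at about 28 s of the 72 s.

- **Finding the high side:** Touching the pan at three points put the tilt at about 2.1°, with the high side towards +x and slightly +y. The depth images gave about 2.25° in nearly the same direction.
- **Levelling:** I pressed the high side down at about 85 mm out. That overshot by about 0.4°, so I pressed the opposite side 0.6 mm and one more side 0.3 mm. The contact force never read more than about 6–7 N.
- **Last checks on the pan:** The final touches on four sides agreed within about 0.2 mm, though one of them was barely in contact. After the release, the depth images showed a slope of at most about 0.2°, against the allowed 0.57°. They differ slightly from each other, within the camera calibration.
- **Probe and bench:** The probe's seated height and position match the first images to about 1 mm. In the last picture nothing else appears to have moved. I did not measure the bystanders.

No check failed.

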